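# Switch on the dust extractor behind its push-latch cover

## Robot

A 6-joint arm with a two-finger parallel gripper is mounted at the origin on the work surface. World frame = base frame: x ahead of the robot, y to its left, z up, the work surface at z = 0. Lengths are in m, angles in rad, forces in N, time in s.
With the tool pointing down it reaches from about 0.275 to 0.85 m from the base axis. Payload 19 kg.
Tool frame: the origin (TCP) lies at the very end of the fingers, on their centre line; the grasp point (between the pads) lies 19 mm behind it (env.tcp_to_grasp is the distance from the TCP to the grasp point, in m); z points along the fingers, y is the direction in which the jaws open and shut (so a half turn about z gives the same grasp; the last joint's range is limited). The gripper opens to 85 mm and grips with 20 to 120 N. Pads are 22 mm wide; open, the fingers measure 114 mm over their backs; the gripper's body (76 mm by 85 mm) begins 54 mm behind the grasp point. The pads swing forward as they close: fully open they stand 13 mm farther back than shut.
Start: joints at [0.994, 0.15, 1.437, -0, 1.554, -0.134], TCP at [0.246, 0.52, 0.231] pointing down, gripper open.
Joint ranges: [-2.8, 2.8], [-0.68, 2.1], [0.12, 2.68], [-1.39, 4.53], [0.16, 2.79], [-2.81, 2.81]. Speed limits (rad/s): [1.89, 1.89, 2.22, 3.01, 3.01, 3.01].

## Interface

Orientations are given as a unit quaternion [w, x, y, z].
In Python, from rig import env, vision, job gives the robot as it stands.
- The arm moves only by the tool send_rows, never from a script. Its argument "series" is a list of rows, each an object of numbers: "x", "y", "z": the shift along the tool's x, y, z as a fraction of full scale; "spin": the turn about the tool's z as a fraction of full scale. In form: [{"x": .., "y": .., "z": .., "spin": ..}, ...]. A call has 1 to 8 rows; each row is the pose to reach, as a shift and turn from the pose measured when the call began, along the tool's axes at that moment; what a row does not reach only later rows make up. Full scale, the value 1, is 0.15 m for a shift and 30 degrees for a turn. A row lasts 1/10 s, in which the tool goes at most 50 mm and 8.59 degrees, less where a joint would pass 70% of its speed; a pose out of reach is approached as far as the arm can. A call with a number of a shift or a turn outside -1 to 1 is refused whole. A call with a gripper value outside its range is refused whole. "claw" is the closure, from -1 (fully open) to 1 (shut), set as the call begins (left out, the last holds). The fingers move at their own pace and stop on an object; "force" is the grip in N (left out, the last holds). Time passes only in rows, so rows that repeat a pose let the fingers close. It gives the time, the measured TCP pose, the force and the opening at its end, in the units of the state.
- env.observe(): the state, without advancing time (a new reading comes with each control period).
- vision.read_camera(name): name is "side" or "top"; returns the picture (384x512x3 uint8, red, green, blue); there is no depth.
- vision.calibration(name): a dict with "fovy" (degrees; the focal length in pixels is half the picture's height over the tangent of half this angle, whatever the lens; pixels are square), "cx", "cy" (the principal point, pixels), "cam_to_world" (4x4, takes a point from camera to world coordinates). Camera axes: x right, y down, z forward; pixel columns grow to the right and rows downward; lengths in m; the calibration is good to about 2 mm. A picture is of the moment at which its call begins. calibration takes no time and is no camera call.
- job.sign_off(): hands the job in, once; it reports no verdict.
Trained networks look in the newest picture that a camera, given by its name, has taken for a name from the list of things; names that differ only in an ending like _2 or _b are one class to them, and where a whole thing is asked for, a point or a joint stands for the part that bears it (a point fixed in the world has none). Each returns a list of dicts, best first, with "confidence" (0 to 1); they miss things now and then, are a little off and sometimes report something else, mostly with a low value. They report only what shows in the picture. A call takes as long as a camera call.
- vision.trace(label, camera): "region" (384x512 bool, what is visible of it) and "position" ([column, row] as shares, 0 to 1, of the picture: columns of its width, rows of its height, amid what is visible of it).
- vision.mark_of(label, camera): "position" ([column, row] as shares, 0 to 1, of the picture: columns of its width, rows of its height: a listed point, or the origin of a listed thing).
The state is a dict: "time_s": time; "joints": joint angles; "joint_velocities": joint speeds; "tau": joint torques, N m; "ee_pos": TCP position; "orientation": TCP orientation; "contact_force": force on the tool from outside, world axes, zero at the start; "moment": the same for the moment, N m; "opening": finger opening in m.
Only numpy, scipy, OpenCV 4.12 (cv2) and the standard library are available. Lean on these libraries where they do the work, as an engineer would, in place of code of your own. Each camera call takes 0.05 s, during which the arm holds its last target.

## Task

Switch on the plaster-dust extractor on the bench: press its push-latch cover down and let go so that it pops open, press the switch key underneath fully in, then push the cover down again and press it home until it stays latched shut. Only touch and press with the fingers; nothing is picked up, and the things standing around stay where they are.

Things in the scene. Friction and masses are not known exactly. Their poses are not given: they have to be found in the camera images.
- unit: Plain grey dust extractor, fixed. Origin: centre of the underside of its open-topped switch box, 130 (x) x 180 (y) x 85 mm high. z up; x points from the cover's free edge (robot side at yaw 0) to the hinge and on to a lower duct block (150 x 200 x 45 mm high, x +65 to +215 mm) with dark slots.
- cover (a joint): Cover angle (rad). 0 (to 0.01): latched, level; positive: up and back, a damped spring (2 to 3 N at the free edge) opens it to 1.3, steep, within 2 s of letting go; negative: pressed in, hard stop at -0.13 (15 mm at the free edge). Pressed in to the stop and let go, it pops open if it was latched, or stays latched if pushed down from open; another press pops it. Press at least 90% of the way.
- cover_hinge (a point): Middle of the hinge line, in the cover's outer (top) face; unit (+55, 0, +107) mm. Axes turn with the cover: -x to the free edge, y along the hinge, z out of the outer face. The cover is a bare aluminium plate 118 (x) x 180 (y) x 5 mm over the whole switch box, 17 mm above its rim when latched.
- cover_edge (a point): Middle of the cover's free edge, in its outer face, 118 mm from the hinge line. Press 20 to 40 mm in from here. A catch pin (6 mm thick, 42 mm long) juts from the inner face 26 mm from the edge, 52 mm to the +y side, and dips into a small black catch block in the box (top 78 mm above the bench).
- key_top (a point): Centre of the top face of the black switch key, 28 (x) x 32 (y) mm, inside the switch box under the cover; at unit (-25, -30, +81) mm, 4 mm below the box rim. Its nearest box wall is 36 mm off (front wall, -x) and 56 mm off (-y side).
- key (a joint): Travel of the switch key (m): 0 out, 0.005 fully in (straight down). Spring: 1.5 N at the start, 4 N fully in; comes back out when let go.
- bowl: Bystander: dark rubber mixing bowl, 110 mm across, 65 mm high, origin at the centre of its underside. Leave it.
- jar: Bystander: white jar, 64 mm across, 100 mm high, origin at the centre of its underside. Leave it.
- rasp: Bystander: plaster rasp lying flat along its x axis, 250 mm long, 22 mm high, wooden handle to -x. Leave it.
- roll: Bystander: white roll standing on end, 64 mm across, 75 mm high, origin at the centre of its underside. Leave it.

How it is judged:
On the way, in this order (a step that is already met when the one before it is completed fails the run):
1. the cover has popped open (value of joint cover above 1 rad), for 0.1 s.
2. the switch key is pressed fully in by the fingers while the cover is open (value of joint key above 0.004 m and contact force between the fingers and key above 0.5 N and value of joint cover above 0.6 rad), for 0.1 s.
3. the cover is shut again (value of joint cover below 0.03 rad), for 0.1 s.
At the end, for the whole second after the job is handed in: The cover stays latched within 0.03 rad of shut with nothing pressing on it, and the switch key has come back out (within 2 mm) (value of joint cover between -0.03 and 0.03 rad and value of joint key below 0.002 m); the robot touches nothing.
It fails at once if a bystander is moved by more than 20 mm, lifted or knocked over (distance of any of bowl, jar, rasp, roll from where it was at the start of the episode above 0.02 m or angle between any of jar, roll, bowl's own z axis and vertical above 0.4 rad).
It also fails if it takes over 51 s, if anything falls off the work surface, if the arm or the gripper's body presses on something with over 40 N, if the wrist force passes 120 N, or if a joint passes its speed limit or range.

## Working session

There is one attempt and no reset: what is moved stays moved. The work goes in short steps, Python scripts to look and compute and a tool call to move; the robot and the scene stay as the last step left them, time stands still between calls to the robot, and variables do not carry over. Pictures are saved under pics/ and viewed, and the job is handed in when it is done.

Besides the shell and the picture viewer there is one more tool, called after "Request:" as name([rows], argument=value, ...), one row to a line, values as JSON. send_rows: Moves the arm, as the interface text tells. Shift numbers are shares of 0.15 m and turn numbers shares of 30 degrees, none past 1 either way. Its arguments: {"type":"object","properties":{"series":{"type":"array","items":{"type":"object","properties":{"x":{"type":"number"},"y":{"type":"number"},"z":{"type":"number"},"spin":{"type":"number"}}}},"claw":{"type":"number"},"force":{"type":"number"}},"required":["series"]}

```bash
mkdir -p pics
cat > h.py <<'E'
import numpy as np, cv2
from rig import env, vision, job
def snap(n,f):
    im=vision.read_camera(n); cv2.imwrite('pics/'+f,im[:,:,::-1]); return im
def ray(n,uv):
    c=vision.calibration(n); f=192/np.tan(np.radians(c['fovy'])/2); T=np.array(c['cam_to_world'])
    d=T[:3,:3]@np.array([(uv[0]-c['cx'])/f,(uv[1]-c['cy'])/f,1]); return T[:3,3],d
def onz(n,uv,z):
    o,d=ray(n,uv); return o+d*(z-o[2])/d[2]
def proj(n,p):
    c=vision.calibration(n); f=192/np.tan(np.radians(c['fovy'])/2); T=np.array(c['cam_to_world'])
    q=T[:3,:3].T@(np.array(p)-T[:3,3]); return [f*q[0]/q[2]+c['cx'],f*q[1]/q[2]+c['cy']]
def px(p): return [p[0]*512,p[1]*384]
E
python3 - <<'E'
from h import *
np.set_printoptions(precision=4,suppress=True)
for n in('side','top'):
    snap(n,n+'0.png'); c=vision.calibration(n); print(n,c['fovy'],c['cx'],c['cy'],np.array(c['cam_to_world']))
    for l,z in(('cover_hinge',.107),('cover_edge',.107),('unit',0),('bowl',0),('jar',0),('rasp',0),('roll',0)):
        for r in vision.mark_of(l,n)[:2]:
            p=px(r['position']); print(l,round(r['confidence'],2),np.round(p,1),onz(n,p,z))
s=env.observe(); print(s)
E
```

```text
side 48.404455288876456 252.615224571457 194.78367334055446 [[ 0.9956 -0.0648  0.0672  0.5523]
 [-0.0932 -0.6584  0.7469 -0.6085]
 [-0.0041 -0.7499 -0.6616  0.6821]
 [ 0.      0.      0.      1.    ]]
cover_hinge 0.88 [240.5 179.5] [0.5897 0.0922 0.107 ]
cover_edge 0.78 [184.4 169.4] [0.4703 0.1389 0.107 ]
unit 0.88 [218.  204.8] [0.5372 0.1341 0.    ]
bowl 0.63 [250.5 161.2] [0.6286 0.296  0.    ]
jar 0.62 [174.2 272.1] [ 0.4432 -0.0563  0.    ]
rasp 0.74 [159.3 199.9] [0.3984 0.165  0.    ]
roll 0.93 [245.8 275.5] [ 0.5855 -0.0786  0.    ]
top 52.30475614694078 257.5712242672319 195.1023138314006 [[ 0.061  -0.9761  0.2085  0.4208]
 [-0.9981 -0.0605  0.0084  0.0581]
 [ 0.0044 -0.2086 -0.978   0.8776]
 [ 0.      0.      0.      1.    ]]
cover_hinge 0.72 [233.2 194.1] [0.5841 0.1138 0.107 ]
cover_edge 0.79 [215.7 247.9] [0.4745 0.1401 0.107 ]
unit 0.8 [232.  225.2] [0.5349 0.119  0.    ]
bowl 0.6 [159.4 178.7] [0.6325 0.2947 0.    ]
bowl 0.37 [204.8 288. ] [0.3938 0.168  0.    ]
jar 0.67 [306.9 275.8] [ 0.4335 -0.0537  0.    ]
rasp 0.67 [204.3 285.6] [0.3988 0.1695 0.    ]
roll 0.57 [322.7 210.5] [ 0.5813 -0.0846  0.    ]
{'time_s': 0.8, 'joints': array([ 0.994 ,  0.1505,  1.4374, -0.    ,  1.5538, -0.134 ]), 'joint_velocities': array([ 0.0008, -0.0006,  0.0004,  0.0005,  0.0002,  0.0018]), 'tau': array([  0.0064, -71.2756, -57.1029,   0.0003,   0.0016,   0.    ]), 'ee_pos': array([0.2464, 0.5195, 0.2313]), 'orientation': array([-0.    ,  0.2196,  0.9756, -0.0001]), 'contact_force': array([0.779 , 0.1171, 0.5475]), 'moment': array([-0.0126, -0.0469,  0.0245]), 'opening': 0.08525586872180678}
```

View pics/side0.png

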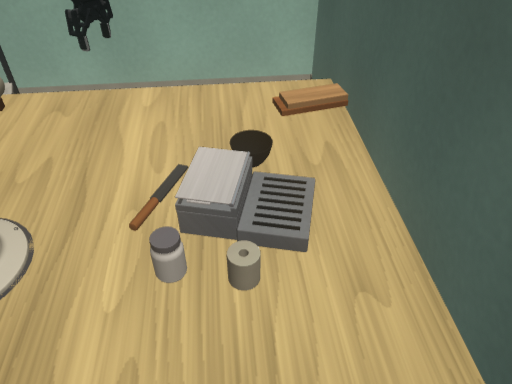

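View pics/top0.png

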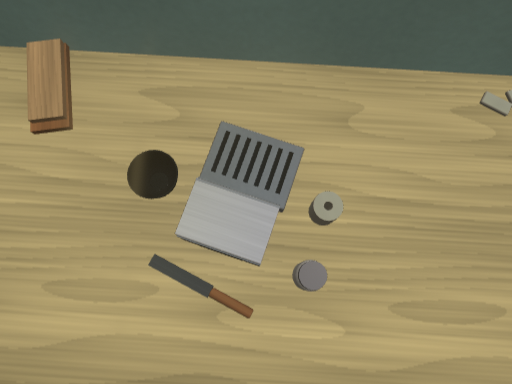

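The cover is a light plate in the top view, with corners near (198,181), (280,207), (260,264) and (177,235). The rasp lies in front of it, with the bowl to the left and the jar and roll to the right.

```bash
cat > fit.py <<'E'
from h import *
from scipy.optimize import least_squares
np.set_printoptions(precision=4,suppress=True)
obs=[];
for n in('top','side'):
    vision.read_camera(n)
    r=vision.trace('cover_edge',n)
    if not r: print('none',n); continue
    m=r[0]['region'].astype(np.uint8); print(n,r[0]['confidence'],m.sum())
    cs,_=cv2.findContours(m,cv2.RETR_EXTERNAL,cv2.CHAIN_APPROX_NONE); c=max(cs,key=cv2.contourArea)
    h=cv2.convexHull(c); q=cv2.approxPolyDP(h,0.05*cv2.arcLength(h,True),True)[:,0]; print(q.tolist())
    obs.append((n,q))
def model(p,n):
    c,s=np.cos(p[2]),np.sin(p[2]); R=np.array([[c,-s],[s,c]])
    return np.array([proj(n,[*(p[:2]+R@np.array(v)),.107]) for v in((55,90),(55,-90),(-63,-90),(-63,90))*np.array(1e-3)])
def res(p,sel):
    o=[]
    for n,q in sel:
        M=model(p,n)
        for a in M: d=q-a; o+=list(d[np.argmin((d**2).sum(1))])
    return np.array(o)
for sel in (obs,obs[:1],obs[1:]):
    f=least_squares(res,[.53,.125,-.3],args=(sel,),loss='soft_l1'); print(f.x,np.degrees(f.x[2]),res(f.x,sel).round(1))
E
python3 fit.py
```

```text
top 0.89 5254
[[196, 182], [277, 208], [260, 263], [175, 233]]
side 0.84 2859
[[246, 152], [229, 203], [175, 197], [199, 146]]
[ 0.5343  0.1208 -0.2753] -15.771232551010536 [ 0.4  3.5 -2.6  0.6 -0.2 -0.8  1.  -0.2 -0.9  0.7 -0.6 -0.5  2.2  0.5
  1.6 -0.2]
[ 0.5338  0.1208 -0.274 ] -15.699018745917174 [ 0.5  3.2 -2.5  0.4 -0.2 -1.   1.  -0.6]
[ 0.5354  0.1205 -0.2802] -16.05332423297882 [-1.6  0.5 -1.  -0.6  1.7  0.6  0.9 -0.1]
```

```bash
cat > to.py <<'E'
import sys
from h import *
from scipy.spatial.transform import Rotation as Ro
U=np.array([.5343,.1208,0]); YAW=-.2755
R=Ro.from_euler('z',YAW).as_matrix()
s=env.observe(); q=s['orientation']; T=Ro.from_quat([q[1],q[2],q[3],q[0]]).as_matrix()
loc=(R.T@(s['ee_pos']-U))*1000
ty=np.degrees(np.arctan2(T[1,1],T[0,1])-YAW)-90; ty=(ty+90)%180-90
print('t',s['time_s'],'local mm',loc.round(1),'F',(R.T@s['contact_force']).round(1),'open',round(s['opening'],3),'joints',np.round(s['joints'],2))
print('spin share',round(ty/30,3), 'toolz',T[:,2].round(3))
for a in sys.argv[1:]:
    t=np.array([float(v) for v in a.split(',')]); d=R@((t-loc)/1000)
    print(a,(T.T@d/.15).round(3))
E
python3 to.py -33,0,180 -33,0,125; grep -c . h.py
```

```text
t 1.0 local mm [-385.5  305.3  231.3] F [-0.8 -0.4 -0.2] open 0.085 joints [ 0.99  0.15  1.44  0.    1.55 -0.13]
spin share -0.319 toolz [-0. -0. -1.]
-33,0,180 [-2.656 -1.616  0.342]
-33,0,125 [-2.656 -1.616  0.709]
13
```

Request:
send_rows([
  {"x":-0.3,"y":-0.18,"z":0,"spin":-0.15},
  {"x":-0.6,"y":-0.36,"z":0,"spin":-0.32},
  {"x":-0.9,"y":-0.54,"z":0,"spin":-0.32},
  {"x":-1,"y":-0.6,"z":0,"spin":-0.32},
], claw=1, force=40)

```text
time_s: 1.4
ee_pos: [0.3447, 0.3713, 0.2315]
orientation: [0.0, 0.138, 0.99, -0.0]
contact_force: [-1.3, 0.5, 0.8]
opening: 0.0285
```

```bash
python3 to.py -33,0,180 -33,0,125
```

```text
t 1.4 local mm [-250.6  189.5  231.5] F [-1.4  0.2  0.8] open 0.028 joints [ 0.67  0.01  1.59 -0.    1.54 -0.62]
spin share -0.002 toolz [ 0.001 -0.    -1.   ]
-33,0,180 [-1.452 -1.261  0.344]
-33,0,125 [-1.451 -1.261  0.711]
```

Request:
send_rows([
  {"x":-0.2,"y":-0.2,"z":0},
  {"x":-0.45,"y":-0.42,"z":0},
  {"x":-0.65,"y":-0.6,"z":0},
  {"x":-0.8,"y":-0.8,"z":0},
  {"x":-0.8,"y":-0.8,"z":0},
])

```text
invalid input at $.series[0]: expected keys x, y, z, spin
```

```bash
python3 to.py -33,0,180 -33,0,125
```

```text
t 1.4 local mm [-250.6  189.5  231.5] F [-1.4  0.2  0.8] open 0.028 joints [ 0.67  0.01  1.59 -0.    1.54 -0.62]
spin share -0.002 toolz [ 0.001 -0.    -1.   ]
-33,0,180 [-1.452 -1.261  0.344]
-33,0,125 [-1.451 -1.261  0.711]
```

Request:
send_rows([
  {"x":-0.2,"y":-0.2,"z":0,"spin":0},
  {"x":-0.45,"y":-0.42,"z":0,"spin":0},
  {"x":-0.65,"y":-0.6,"z":0,"spin":0},
  {"x":-0.8,"y":-0.8,"z":0,"spin":0},
  {"x":-0.8,"y":-0.8,"z":0,"spin":0},
])

```text
time_s: 1.9
ee_pos: [0.4288, 0.2198, 0.2316]
orientation: [0.001, 0.14, 0.99, -0.001]
contact_force: [-0.0, 1.1, -0.3]
opening: -0.0002
```

```bash
python3 to.py -33,0,180 -33,0,125
```

```text
t 1.9 local mm [-128.5   66.5  231.6] F [-0.3  1.  -0.3] open -0.0 joints [ 0.31 -0.05  1.64 -0.    1.54 -0.98]
spin share -0.01 toolz [ 0.001 -0.001 -1.   ]
-33,0,180 [-0.638 -0.44   0.345]
-33,0,125 [-0.638 -0.44   0.712]
```

Request:
send_rows([
  {"x":-0.25,"y":-0.18,"z":0.1,"spin":0},
  {"x":-0.5,"y":-0.35,"z":0.2,"spin":0},
  {"x":-0.64,"y":-0.44,"z":0.45,"spin":0},
  {"x":-0.64,"y":-0.44,"z":0.65,"spin":0},
  {"x":-0.64,"y":-0.44,"z":0.71,"spin":0},
  {"x":-0.64,"y":-0.44,"z":0.71,"spin":0},
])

```text
time_s: 2.5
ee_pos: [0.5022, 0.1301, 0.1247]
orientation: [-0.0, 0.14, 0.99, -0.001]
contact_force: [0.3, -0.1, 0.5]
opening: 0.0
```

```bash
python3 to.py -33,0,107 -33,0,94; python3 -c "
from h import *
snap('side','side1.png')
snap('top','top1.png')
import cv2
"
```

```text
t 2.5 local mm [-33.4   0.3 124.7] F [ 0.3 -0.   0.5] open 0.0 joints [ 0.11  0.1   1.72 -0.    1.33 -1.18]
spin share -0.009 toolz [-0.001 -0.001 -1.   ]
-33,0,107 [-0.003 -0.001  0.118]
-33,0,94 [-0.003 -0.001  0.205]
```

View pics/side1.png

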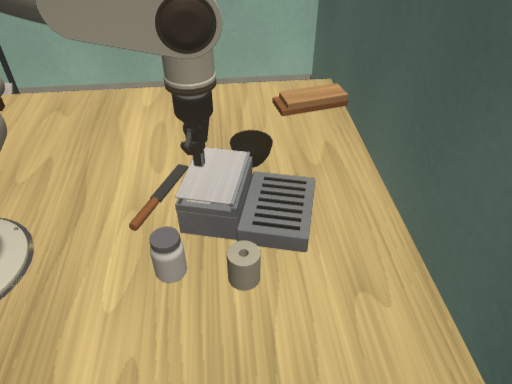

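View pics/top1.png

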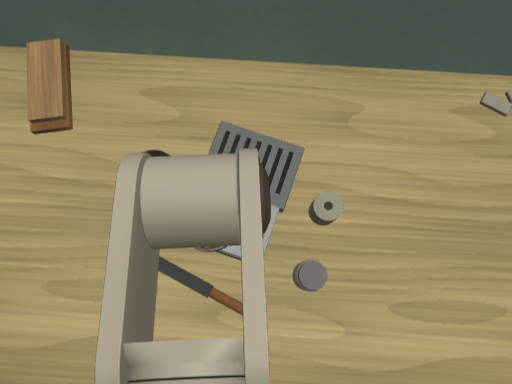

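The closed fingertips are at about (200,163) in the side view, just above the front part of the cover. I'll press now.

Request:
send_rows([
  {"x":0,"y":0,"z":0.06,"spin":0},
  {"x":0,"y":0,"z":0.11,"spin":0},
  {"x":0,"y":0,"z":0.15,"spin":0},
  {"x":0,"y":0,"z":0.18,"spin":0},
  {"x":0,"y":0,"z":0.19,"spin":0},
  {"x":0,"y":0,"z":0.195,"spin":0},
  {"x":0,"y":0,"z":0.195,"spin":0},
])

```text
time_s: 3.3
ee_pos: [0.5033, 0.1304, 0.0975]
orientation: [0.001, 0.139, 0.99, -0.0]
contact_force: [-0.2, 1.5, 2.9]
opening: -0.0
```

```bash
python3 to.py -33,0,94
```

```text
t 3.3 local mm [-32.4   0.9  97.5] F [-0.6  1.4  2.9] open -0.0 joints [ 0.11  0.12  1.75 -0.    1.27 -1.18]
spin share -0.007 toolz [ 0.003 -0.001 -1.   ]
-33,0,94 [ 0.004 -0.006  0.024]
```

Only 3 N so far, so the cover isn't at the stop yet. I'll go deeper in small steps.

Request:
send_rows([
  {"x":0,"y":0,"z":0.015,"spin":0},
  {"x":0,"y":0,"z":0.025,"spin":0},
  {"x":0,"y":0,"z":0.025,"spin":0},
])

```text
time_s: 3.6
ee_pos: [0.5036, 0.1305, 0.0958]
orientation: [0.002, 0.139, 0.99, -0.0]
contact_force: [-13.0, 1.0, 32.3]
opening: -0.0001
```

```bash
python3 to.py
```

```text
t 3.6 local mm [-32.1   1.   95.8] F [-12.8  -2.6  32.3] open -0.0 joints [ 0.11  0.12  1.75 -0.    1.26 -1.18]
spin share -0.007 toolz [ 0.004 -0.001 -1.   ]
```

The force jumped to 32 N, so it's on the hard stop. Now I'll release up and back toward the robot.

Request:
send_rows([
  {"x":0,"y":0,"z":-0.2,"spin":0},
  {"x":0.2,"y":0,"z":-0.5,"spin":0},
  {"x":0.5,"y":0,"z":-0.8,"spin":0},
  {"x":0.6,"y":0,"z":-1,"spin":0},
  {"x":0.6,"y":0,"z":-1,"spin":0},
  {"x":0.6,"y":0,"z":-1,"spin":0},
])

```text
time_s: 4.2
ee_pos: [0.4165, 0.1556, 0.2462]
orientation: [0.003, 0.139, 0.99, 0.0]
contact_force: [1.1, -0.1, -0.2]
opening: 0.0003
```

```bash
python3 to.py
```

```text
t 4.2 local mm [-122.8    1.4  246.2] F [ 1.1  0.2 -0.2] open 0.0 joints [ 0.19 -0.13  1.7  -0.    1.57 -1.11]
spin share -0.006 toolz [ 0.007 -0.001 -1.   ]
```

Request:
send_rows([
  {"x":0,"y":-0.2,"z":-0.1,"spin":0},
  {"x":0,"y":-0.2,"z":-0.1,"spin":0},
  {"x":0,"y":-0.2,"z":-0.1,"spin":0},
  {"x":0,"y":-0.2,"z":-0.1,"spin":0},
  {"x":0,"y":-0.2,"z":-0.1,"spin":0},
  {"x":0,"y":-0.2,"z":-0.1,"spin":0},
])

```text
time_s: 4.8
ee_pos: [0.4082, 0.127, 0.2606]
orientation: [0.003, 0.139, 0.99, 0.0]
contact_force: [0.4, -0.1, -0.0]
opening: 0.0002
```

```bash
python3 -c "
from h import *
snap('side','side2.png')
snap('top','top2.png')
for n in ('side','top'):
  for l in('cover_edge','key_top'):
    for r in vision.mark_of(l,n)[:1]: print(n,l,r['confidence'],px(r['position']),onz(n,px(r['position']),.081))
"; python3 to.py -33,-30,150 -33,-30,90
```

```text
side cover_edge 0.77 [208.6912, 134.39999999999998] [0.52410766 0.31139043 0.081     ]
side key_top 0.47 [199.8848, 187.5072] [0.50165701 0.10510607 0.081     ]
top key_top 0.41 [230.5024, 221.4912] [0.53189615 0.11703448 0.081     ]
t 5.1 local mm [-123.   -28.5  261.1] F [ 0.   0.3 -0.4] open -0.0 joints [ 0.12 -0.18  1.7  -0.    1.61 -1.17]
spin share -0.006 toolz [ 0.007 -0.001 -1.   ]
-33,-30,150 [-0.595 -0.009  0.745]
-33,-30,90 [-0.593 -0.009  1.145]
```

View pics/side2.png

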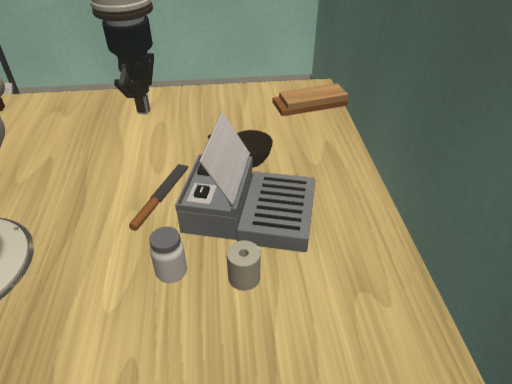

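View pics/top2.png

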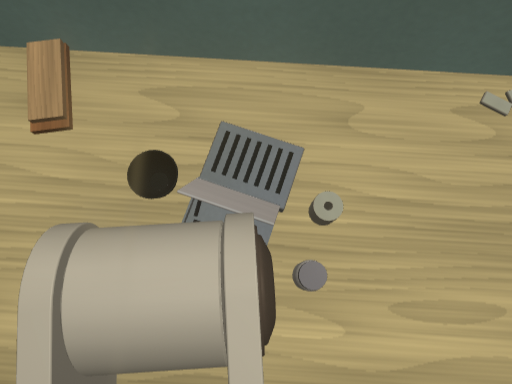

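The cover is open and steep, and the black key shows at (202,190) in the side view, which matches the computed key position. Next I'll approach the key.

Request:
send_rows([
  {"x":-0.25,"y":0,"z":0.2,"spin":0},
  {"x":-0.5,"y":-0.01,"z":0.45,"spin":0},
  {"x":-0.6,"y":-0.01,"z":0.7,"spin":0},
  {"x":-0.6,"y":-0.01,"z":0.9,"spin":0},
  {"x":-0.6,"y":-0.01,"z":1,"spin":0},
  {"x":-0.6,"y":-0.01,"z":1,"spin":0},
])

```text
time_s: 5.7
ee_pos: [0.4942, 0.1004, 0.1095]
orientation: [0.001, 0.139, 0.99, -0.0]
contact_force: [-0.8, -0.2, 1.5]
opening: 0.0001
```

```bash
python3 to.py -33,-30,84 -33,-30,75; python3 -c "
from h import *
snap('side','side3.png')"
```

```text
t 5.7 local mm [-33.  -30.5 109.5] F [-0.7 -0.4  1.5] open 0.0 joints [ 0.05  0.08  1.77 -0.    1.29 -1.24]
spin share -0.006 toolz [ 0.003 -0.001 -1.   ]
-33,-30,84 [0.    0.004 0.17 ]
-33,-30,75 [0.001 0.004 0.23 ]
```

View pics/side3.png

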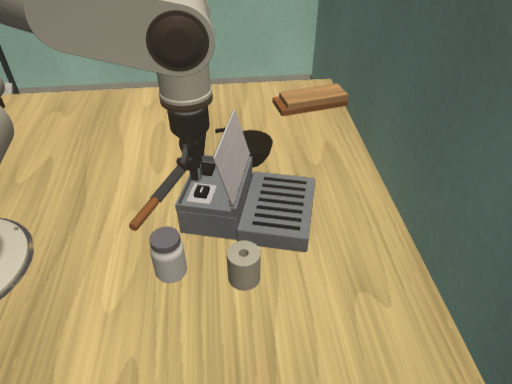

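The fingertips are at about (195,178), just above the key at (202,191). The cover is clear of the wrist.

Request:
send_rows([
  {"x":-0.01,"y":0,"z":0.08,"spin":0},
  {"x":-0.01,"y":0,"z":0.15,"spin":0},
  {"x":-0.01,"y":0,"z":0.19,"spin":0},
  {"x":-0.01,"y":0,"z":0.22,"spin":0},
  {"x":-0.01,"y":0,"z":0.23,"spin":0},
  {"x":-0.01,"y":0,"z":0.23,"spin":0},
])

```text
time_s: 6.35
ee_pos: [0.4965, 0.1001, 0.0769]
orientation: [0.003, 0.139, 0.99, 0.0]
contact_force: [-2.3, -0.3, 3.2]
opening: 0.0002
```

```bash
python3 to.py -33,-30,75
```

```text
t 6.35 local mm [-30.7 -30.2  76.9] F [-2.1 -0.9  3.2] open 0.0 joints [ 0.05  0.11  1.81 -0.    1.22 -1.24]
spin share -0.006 toolz [ 0.005 -0.001 -1.   ]
-33,-30,75 [0.015 0.001 0.013]
```

Request:
send_rows([
  {"x":0,"y":0,"z":0.015,"spin":0},
  {"x":0,"y":0,"z":0.02,"spin":0},
  {"x":0,"y":0,"z":0.02,"spin":0},
])

```text
time_s: 6.65
ee_pos: [0.4969, 0.1001, 0.0756]
orientation: [0.003, 0.139, 0.99, 0.0]
contact_force: [-11.6, -0.8, 25.8]
opening: 0.0003
```

```bash
python3 to.py -33,-30,75;python3 -c "
from h import *
snap('side','side4.png')"
```

```text
t 6.65 local mm [-30.4 -30.1  75.6] F [-10.9  -3.9  25.8] open 0.0 joints [ 0.05  0.11  1.81 -0.    1.22 -1.24]
spin share -0.006 toolz [ 0.006 -0.001 -1.   ]
-33,-30,75 [0.017 0.    0.004]
```

View pics/side4.png

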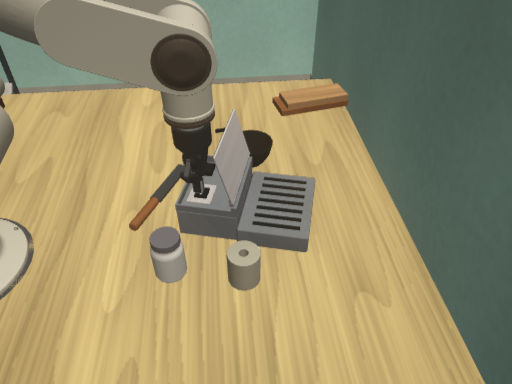

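The key is on its stop, with 26 N at z=75.6. I'll hold it briefly, then retreat up.

Request:
send_rows([
  {"x":0,"y":0,"z":0.005,"spin":0},
  {"x":0,"y":0,"z":0.005,"spin":0},
  {"x":0.05,"y":0,"z":-0.3,"spin":0},
  {"x":0.2,"y":0,"z":-0.6,"spin":0},
  {"x":0.3,"y":0,"z":-0.9,"spin":0},
  {"x":0.3,"y":0,"z":-1,"spin":0},
  {"x":0.3,"y":0,"z":-1,"spin":0},
])

```text
time_s: 7.4
ee_pos: [0.4534, 0.1128, 0.2282]
orientation: [0.006, 0.139, 0.99, 0.001]
contact_force: [0.9, -0.0, -0.9]
opening: -0.0001
```

```bash
python3 to.py -70,0,280 60,0,280
```

```text
t 7.4 local mm [-75.7 -29.7 228.2] F [ 0.9  0.2 -0.9] open -0.0 joints [ 0.08 -0.08  1.69 -0.    1.53 -1.21]
spin share -0.005 toolz [ 0.012 -0.    -1.   ]
-70,0,280 [-0.041  0.199 -0.344]
60,0,280 [-0.908  0.201 -0.334]
```

Request:
send_rows([
  {"x":0,"y":0.1,"z":-0.2,"spin":0},
  {"x":-0.1,"y":0.2,"z":-0.38,"spin":0},
  {"x":-0.35,"y":0.2,"z":-0.38,"spin":0},
  {"x":-0.6,"y":0.2,"z":-0.38,"spin":0},
  {"x":-0.85,"y":0.2,"z":-0.38,"spin":0},
  {"x":-0.95,"y":0.2,"z":-0.38,"spin":0},
  {"x":-0.95,"y":0.2,"z":-0.38,"spin":0},
])

```text
time_s: 8.1
ee_pos: [0.5995, 0.1017, 0.2843]
orientation: [0.004, 0.139, 0.99, 0.0]
contact_force: [-0.5, 0.2, -0.4]
opening: -0.0001
```

```bash
python3 to.py 65,0,195 42,0,192;python3 -c "
from h import *
snap('side','side5.png')"
```

```text
t 8.1 local mm [ 67.9  -0.7 284.3] F [-0.5  0.  -0.4] open -0.0 joints [ 0.04  0.2   1.27 -0.    1.66 -1.25]
spin share -0.008 toolz [ 0.009 -0.001 -1.   ]
65,0,195 [0.025 0.003 0.595]
42,0,192 [0.178 0.003 0.614]
```

View pics/side5.png

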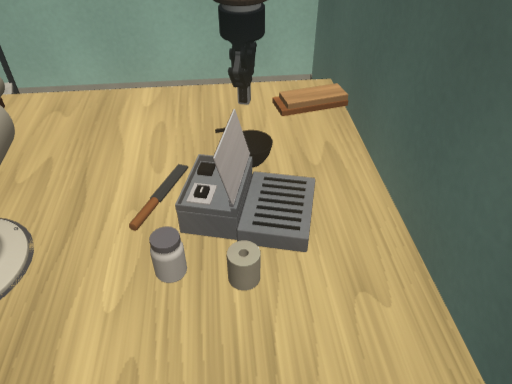

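The cover still stands steep, with its edge around (240,115), and the fingers are above and behind it. Next I'll lower them behind the cover.

Request:
send_rows([
  {"x":-0.03,"y":0,"z":0.2,"spin":0},
  {"x":-0.03,"y":0,"z":0.45,"spin":0},
  {"x":-0.02,"y":0,"z":0.58,"spin":0},
  {"x":-0.02,"y":0,"z":0.6,"spin":0},
  {"x":-0.02,"y":0,"z":0.6,"spin":0},
])

```text
time_s: 8.65
ee_pos: [0.6016, 0.1015, 0.1952]
orientation: [0.004, 0.139, 0.99, 0.0]
contact_force: [-0.4, 0.4, 0.4]
opening: -0.0004
```

```bash
python3 to.py 42,0,192 18,0,181 -1,0,164 -15,0,141 -21,0,124 ;python3 -c "
from h import *
snap('side','side6.png')"
```

```text
t 8.65 local mm [ 70.   -0.2 195.2] F [-0.5  0.3  0.4] open -0.0 joints [ 0.04  0.23  1.41 -0.    1.49 -1.25]
spin share -0.006 toolz [ 0.009 -0.    -1.   ]
42,0,192 [0.187 0.001 0.02 ]
18,0,181 [0.348 0.    0.092]
-1,0,164 [ 0.475 -0.001  0.204]
-15,0,141 [ 0.57  -0.001  0.357]
-21,0,124 [ 0.611 -0.001  0.47 ]
```

View pics/side6.png

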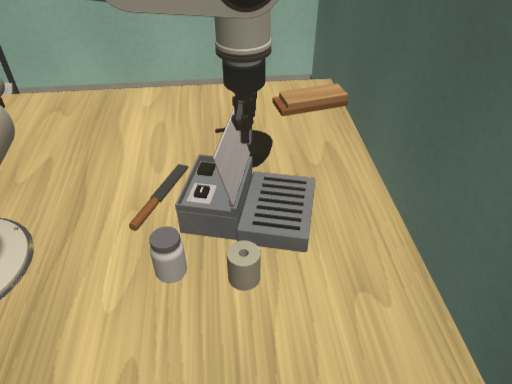

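The fingers are now on the hinge side of the raised cover, with the tip at about (248,140). Sweeping the cover down.

Request:
send_rows([
  {"x":0.1,"y":0,"z":0,"spin":0},
  {"x":0.2,"y":0,"z":0.02,"spin":0},
  {"x":0.28,"y":0,"z":0.06,"spin":0},
  {"x":0.35,"y":0,"z":0.09,"spin":0},
  {"x":0.42,"y":0,"z":0.15,"spin":0},
  {"x":0.48,"y":0,"z":0.2,"spin":0},
  {"x":0.53,"y":0,"z":0.28,"spin":0},
  {"x":0.57,"y":0,"z":0.36,"spin":0},
])

```text
time_s: 9.5
ee_pos: [0.5203, 0.1253, 0.1418]
orientation: [0.006, 0.139, 0.99, 0.001]
contact_force: [-1.0, -0.4, 5.7]
opening: 0.0001
```

```bash
python3 to.py -21,0,124 -25,0,108 -33,0,107 -33,0,97 ;python3 -c "
from h import *
snap('side','side7.png')"
```

```text
t 9.5 local mm [-14.7   0.5 141.8] F [-0.8 -0.6  5.7] open 0.0 joints [ 0.09  0.11  1.67 -0.    1.35 -1.2 ]
spin share -0.006 toolz [ 0.012 -0.    -1.   ]
-21,0,124 [ 0.043 -0.004  0.118]
-25,0,108 [ 0.071 -0.004  0.224]
-33,0,107 [ 0.124 -0.005  0.23 ]
-33,0,97 [ 0.125 -0.005  0.297]
```

View pics/side7.png

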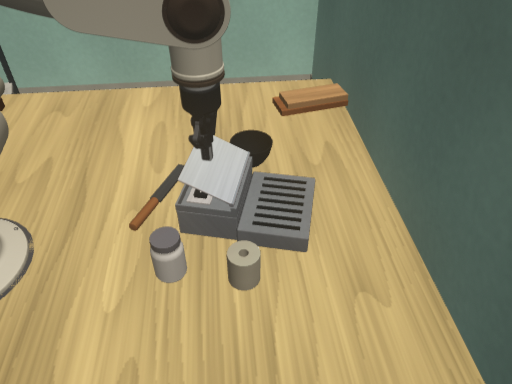

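The cover is about half down, with the fingers on its outer face. I'll continue down to the stop.

Request:
send_rows([
  {"x":0.04,"y":0,"z":0.06,"spin":0},
  {"x":0.06,"y":0,"z":0.12,"spin":0},
  {"x":0.1,"y":0,"z":0.18,"spin":0},
  {"x":0.13,"y":0,"z":0.23,"spin":0},
  {"x":0.13,"y":0,"z":0.27,"spin":0},
  {"x":0.13,"y":0,"z":0.3,"spin":0},
  {"x":0.13,"y":0,"z":0.305,"spin":0},
  {"x":0.13,"y":0,"z":0.305,"spin":0},
])

```text
time_s: 10.35
ee_pos: [0.5003, 0.131, 0.0952]
orientation: [0.004, 0.139, 0.99, 0.001]
contact_force: [-17.5, -0.3, 35.0]
opening: 0.0002
```

```bash
python3 to.py -33,0,94
```

```text
t 10.35 local mm [-35.5   0.6  95.2] F [-16.8  -5.1  35. ] open 0.0 joints [ 0.11  0.11  1.76 -0.    1.26 -1.18]
spin share -0.005 toolz [ 0.009  0.    -1.   ]
-33,0,94 [-0.017 -0.004  0.008]
```

At the stop, with 35 N. Releasing straight up.

Request:
send_rows([
  {"x":0,"y":0,"z":-0.05,"spin":0},
  {"x":0,"y":0,"z":-0.2,"spin":0},
  {"x":0,"y":0,"z":-0.45,"spin":0},
  {"x":0.2,"y":0,"z":-0.75,"spin":0},
  {"x":0.6,"y":0,"z":-1,"spin":0},
  {"x":0.6,"y":0,"z":-1,"spin":0},
  {"x":0.6,"y":0,"z":-1,"spin":0},
])

```text
time_s: 11.05
ee_pos: [0.4112, 0.1564, 0.2467]
orientation: [0.006, 0.138, 0.99, 0.001]
contact_force: [-0.5, 0.1, -0.5]
opening: 0.0
```

Request:
send_rows([
  {"x":0,"y":0,"z":-0.3,"spin":0},
  {"x":0,"y":0,"z":-0.3,"spin":0},
  {"x":0,"y":0,"z":-0.3,"spin":0},
  {"x":0,"y":0,"z":-0.3,"spin":0},
  {"x":0,"y":0,"z":-0.3,"spin":0},
  {"x":0,"y":0,"z":-0.3,"spin":0},
])

```text
time_s: 11.65
ee_pos: [0.4107, 0.1563, 0.2908]
orientation: [0.005, 0.138, 0.99, 0.001]
contact_force: [-0.2, -0.2, 0.2]
opening: -0.0001
```

```bash
python3 to.py;python3 -c "
from h import *
a=snap('side','side8.png');b=cv2.imread('pics/side0.png')[:,:,::-1]
d=np.abs(a.astype(int)-b).max(2)[140:300,125:320]; print((d>40).sum())
snap('top','top8.png')"
```

```text
t 11.65 local mm [-128.6    0.5  290.8] F [-0.2 -0.2  0.2] open -0.0 joints [ 0.19 -0.16  1.63 -0.    1.66 -1.11]
spin share -0.003 toolz [ 0.01   0.001 -1.   ]
6
```

View pics/side8.png

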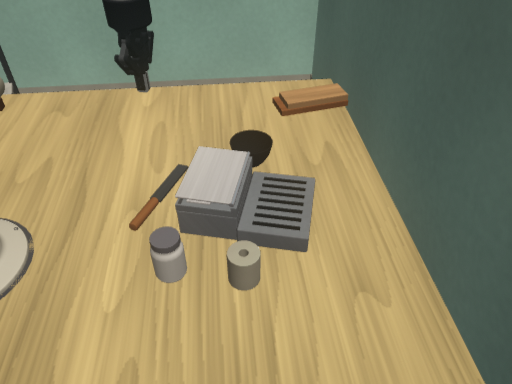

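The cover is shut and the scene matches the first picture, with 6 pixels differing. The gripper is clear, so I'm handing in.

```bash
python3 -c "
from h import *
print(job.sign_off())"
```

```text
the job is handed in; nothing more can be done
None
```

I carried out the full sequence and handed the job in at about 11.7 s on the robot clock; the hand-in gave no verdict.

- **Opening the cover:** I pressed it to its hard stop (force about 32 N) and let go. The pictures showed it popped open and standing steep.
- **Switch key:** I pressed it to its stop (tip at 75.6 mm, about 26 N) with the cover open. I could not see the key itself after closing; that it came back out rests on the fingers having left it.
- **Closing the cover:** I swept it down from behind and pressed it to the stop (about 35 N), then let go.

At the last check the cover had stayed shut for more than 1 s with nothing touching it. Force on the tool was about zero, and the gripper was well clear. The side picture around the unit matched the first one except for 6 pixels, so the things around it look unmoved. No check failed or disagreed. One of my move calls was refused because it left out "spin"; I sent it again and nothing moved in between.

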